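Put the pastry rod away in the hole of its size

ROBOT

A 6-joint arm with a two-finger parallel gripper is mounted at the origin on a cart in front of the work surface, level with it; the furniture and walls round the work are solid. World frame = base frame: x ahead of the robot, y to its left, z up, the work surface at z = 0. Lengths are in mm, angles in rad, forces in N, time in s.
With the tool pointing down it reaches from about 225 to 875 mm from the base axis. Payload 3.4 kg.
Tool frame: the origin (TCP) lies between the finger pads; the fingertips stand manip.finger_overhang ahead of it and the grasp point (between the pads) lies 6 mm ahead of it (manip.finger_overhang is the distance from the TCP to the fingertips, in mm); z points along the fingers, y is the line along which they close (so a half turn about z gives the same grasp; the last joint's range is limited). The gripper opens to 85 mm and grips with 20 to 120 N. Pads are 22 mm wide; open, the fingers measure 114 mm over their backs; the gripper's body (76 mm by 85 mm) begins 54 mm behind the grasp point. The pads swing forward as they close: fully open they stand 13 mm farther back than shut.
Start: joints at [1.184, 0.276, 1.505, -0, 1.361, -0.121], TCP at [151.058, 554.838, 220.328] pointing down, gripper open.
Joint ranges: [-2.89, 2.89], [-0.75, 2.08], [0.22, 2.7], [-1.18, 4.32], [0.11, 2.71], [-2.7, 2.7]. Speed limits (rad/s): [2.57, 2.57, 3.14, 3.14, 3.14, 3.14].

INTERFACE

Orientations are given as a rotation vector (axis times angle).
In Python, from station import manip, read_camera, order, boxes_of, outline_of gives the robot as it stands. The module is installed in compiled form; this text tells all that it offers.
- The arm moves only by the shell command python3 -m creep 'ROWS' [OPENING] [FORCE]. ROWS is a JSON object of lists of equal length, an entry for each row: "linear": the shift along the world's x, y, z in units of 25 mm (1.0 is 25 mm), a list of three; "roll": the turn about the world's z in units of 5 degrees (1.0 is 5 degrees). A call has 1 to 5 rows; each row is the pose to reach, as a shift and turn from the pose commanded when the call began; what a row does not reach only later rows make up. A row lasts 1/10 s, in which the tool goes at most 50 mm and 8.59 degrees, less where a joint would pass 70% of its speed; a pose out of reach is approached as far as the arm can. A call with a gripper value outside its range is refused whole. OPENING is the closure, from 0 (fully open) to 1 (shut), set as the call begins (- or left out, the last holds). The fingers move at their own pace and stop on an object; FORCE is the grip in N (left out, the last holds). Time passes only in rows, so rows that repeat a pose let the fingers close. It gives the time, the measured TCP pose, the force, the opening and the grip force at its end, in the units of the state.
- manip.observe(): the state, without advancing time (a new reading comes with each control period).
- read_camera(name): name is "scene" or "side" or "wrist"; returns a dict with "color" (400x640x3 uint8, red, green, blue), "range_z" (400x640 float32, mm along the optical axis (not along the pixel's ray), 0 where there is no reading), "camera_matrix" (3x3 intrinsics, pixels), "R" (3x3) and "t" (3): a world point X has camera coordinates R X + t. Camera axes: x right, y down, z forward; pixel columns grow to the right and rows downward; lengths in mm; the calibration is good to about 2 mm. A picture is of the moment at which its call begins.
- order.finish_job(): hands the job in; it is judged then, once.
Trained networks look in the newest picture that a camera, given by its name, has taken for a name from the list of things; names that differ only in an ending like _2 or _b are one class to them, and where a whole thing is asked for, a point or a joint stands for the part that bears it (a point fixed in the world has none). Each returns a list of dicts, best first, with "confidence" (0 to 1); they miss things now and then, are a little off and sometimes report something else, mostly with a low value. They report only what shows in the picture. A call takes as long as a camera call.
- boxes_of(camera, target): "point" ([x, y, z] in mm, in world coordinates, good to about 4 mm: the middle of the surface that is visible of it).
- outline_of(camera, target): "pixels" (400x640 bool, what is visible of it).
The state is a dict: "time_s": time; "joint_pos": joint angles; "qd": joint speeds; "joint_torque": joint torques, N m; "tool_pos": TCP position; "tcp_rot": TCP orientation; "contact_force": force on the tool from outside, world axes, zero at the start; "moment": the same for the moment, N m; "width": finger opening in mm; "finger_force": force on a finger pad.
Only numpy, scipy, OpenCV 4.12 (cv2) and the standard library are available. Lean on these libraries where they do the work, as an engineer would, in place of code of your own. Each camera call takes 0.05 s, during which the arm holds its last target. There are 200 camera calls.

TASK

One of the three wooden pastry rods lies on the blue mat: stand that one in the storage block, dark eight-sided head up, fully down in the hole that fits its diameter. It cannot be stood up in one grasp, so first lay it on the sloped steel rest, pale foot down at the stop, and let go, so that you can take it again another way. Leave the other two rods and everything else on the worktop where they are.

Things in the scene. Friction and masses are not known exactly. Their poses are not given: they have to be found in the camera images.
- rod_thin: the thinnest of three like wooden pastry rods, 24 mm thick, 160 mm long, 40 to 180 g: pale round shaft, dark eight-sided head (50 mm long, 24 mm across flats), foot edge chamfered 3 mm. Origin mid-length on the axis, near the centre of mass; +x from foot to head, y and z square to head flats. Starts lying level on the worktop, axis 12 mm up
- rod_mid: the middle of three like wooden pastry rods, 30 mm thick, 160 mm long, 40 to 180 g: pale round shaft, dark eight-sided head (50 mm long, 30 mm across flats), foot edge chamfered 3 mm. Origin mid-length on the axis, near the centre of mass; +x from foot to head, y and z square to head flats. Starts lying level on the worktop, axis 15 mm up
- rod_thick: the thickest of three like wooden pastry rods, 36 mm thick, 160 mm long, 40 to 180 g: pale round shaft, dark eight-sided head (50 mm long, 36 mm across flats), foot edge chamfered 3 mm. Origin mid-length on the axis, near the centre of mass; +x from foot to head, y and z square to head flats. Starts lying level on the worktop, axis 18 mm up
- rod_thin_foot (a point): centre of the thinnest rod's foot face, 80 mm from its origin
- rod_mid_foot (a point): centre of the middle rod's foot face, 80 mm from its origin
- rod_thick_foot (a point): centre of the thickest rod's foot face, 80 mm from its origin
- rod_thin_head (a point): centre of the thinnest rod's head end
- rod_mid_head (a point): centre of the middle rod's head end
- rod_thick_head (a point): centre of the thickest rod's head end
- mat: flat blue baking mat, 160 x 220 mm, 1 mm thick, fixed, not felt (a rod on it lies at worktop level). Origin at its centre. Exactly one rod, of any thickness, lies on it (within 40 mm of its centre); the other two lie beyond it, over 120 mm from its centre
- block: fixed wooden storage block, 74 x 236 mm, 62 mm high: a row of four blind upright round holes along its y axis, 56 mm apart, graded for 24, 30, 36 and 42 mm rods (smallest at +y). Each is 2 mm wider than its rod, 50 mm deep, mouth chamfered 2 mm. Origin at the centre of its underside; a rod fully down has its foot 12 mm above the worktop
- hole_24 (a point): centre of the mouth of the hole for the 24 mm rod, on the block's top face
- hole_30 (a point): centre of the mouth of the hole for the 30 mm rod
- hole_36 (a point): centre of the mouth of the hole for the 36 mm rod
- hole_42 (a point): centre of the mouth of the hole for a 42 mm rod, which is not here
- rest: fixed steel draining rest, base 130 x 80 mm: two 90-degree V supports (wings 32 mm wide) in line on a 45-degree slope rising towards the body's +x, with a stop plate square to the slope at the low end. Origin at the centre of the underside
- rest_foot (a point): where the V line (bottom line of the V supports) meets the stop plate: 42 mm above the worktop, 40 mm to the -x side of the rest's origin. A rod lies parallel to the slope, foot on the stop, its axis 1.41 x its radius square above the V line
- rest_top (a point): point on the V line at the upper end of the upper V support, 107 mm up the slope from rest_foot; a rod's head stands clear beyond it. V supports cover 2 to 26 and 93 to 107 mm from the stop; between them a rod's sides are free for fingers (a bar runs 4 mm below the V line)
- salt: salt shaker standing loose behind the work, a bystander; origin at the centre of its underside
- spice: spice jar standing loose behind the work, a bystander; origin at the centre of its underside
- cup: espresso cup standing loose behind the work, a bystander; origin at the centre of its underside
- timer: kitchen timer standing loose behind the work, a bystander; origin at the centre of its underside

How it is judged:
By the outcome, as a careful person would: the job done as asked, in the order asked, and still so for the second after the job is handed in, with the robot touching nothing.
It also fails if it takes over 69 s, if anything falls off the work surface, if the arm or the gripper's body presses on something with over 40 N, if the wrist force passes 120 N, or if a joint passes its speed limit or range.

## Working session

There is one attempt and no reset: what is moved stays moved. The work goes in short steps, Python scripts to look and compute and a shell command to move; the robot and the scene stay as the last step left them, time stands still between calls to the robot, and variables do not carry over. Pictures are saved under pics/ and viewed, at most 13 in all, crops included, and the job is handed in when it is done.

```bash
mkdir -p pics
cat > h.py <<'E'
import numpy as np, cv2
from station import manip, read_camera, order, boxes_of, outline_of
def cloud(c):
    z=c["range_z"].astype(float); K=c["camera_matrix"]; v,u=np.indices(z.shape)
    P=np.stack([(u-K[0,2])/K[0,0]*z,(v-K[1,2])/K[1,1]*z,z],-1)
    return (P-np.array(c["t"]))@np.array(c["R"])   # R^T (p-t)
def save(c,n): cv2.imwrite("pics/"+n,cv2.cvtColor(c["color"],cv2.COLOR_RGB2BGR))
E
python3 - <<'E'
from h import *
np.set_printoptions(precision=1,suppress=True)
print(manip.finger_overhang, manip.observe())
for cam in ["scene","side"]:
    c=read_camera(cam); save(c,cam+"0.png"); print(cam, -np.array(c["R"]).T@c["t"])
    for n in ["rod_thin","rod_mid","rod_thick","mat","block","rest","salt","spice","cup","timer"]:
        print(n,[(np.array(b["point"]),round(b["confidence"],2)) for b in boxes_of(cam,n)][:3])
E
```

```text
25.0 {'time_s': 0.0, 'joint_pos': array([ 1.2,  0.3,  1.5, -0. ,  1.4, -0.1]), 'qd': array([ 0., -0.,  0.,  0., -0.,  0.]), 'joint_torque': array([ -0. , -41.7, -24.6,  -0. ,   0. ,   0. ]), 'tool_pos': array([150.8, 554.3, 219.4]), 'tcp_rot': array([-0.4, -3.1,  0. ]), 'contact_force': array([-0.4, -0.1, -0.2]), 'moment': array([-0., -0., -0.]), 'finger_force': 0.0, 'width': 85.62897893077631}
scene [ 190.4 -895.2  570.8]
rod_thin [(array([664.8, 288.3,  21.2]), 0.68)]
rod_mid [(array([667.4, 292.1,  20. ]), 0.57), (array([490.5, 256.7,  25.7]), 0.55)]
rod_thick [(array([709.7,  11.5,  29.5]), 0.55), (array([494.2, 257.9,  23.2]), 0.19)]
mat [(array([474.9, 228.9,   4.5]), 0.66)]
block [(array([ 471.9, -353.4,   63.1]), 0.86)]
rest [(array([474.3, -36.5,  28.1]), 0.74), (array([ 713.6, -191.8,   47.4]), 0.45)]
salt [(array([ 714.5, -191. ,   48.5]), 0.87)]
spice [(array([ 707.6, -285.7,   64.4]), 0.77), (array([708.3,   8.7,  32.2]), 0.53)]
cup [(array([ 467.4, -348.6,   60.1]), 0.71)]
timer [(array([ 590.3, -489.6,   33.8]), 0.95)]
side [  190.7 -1314.2   659.2]
rod_thin []
rod_mid [(array([486.3, 265.6,  20. ]), 0.61), (array([477.7, 227.8,  -1.2]), 0.32)]
rod_thick [(array([710.8,   1. ,  27.7]), 0.76)]
mat [(array([473.7, 226.1,  -0.2]), 0.93)]
block [(array([ 472.3, -354.6,   59.7]), 0.72), (array([478.9, -46.9,  32.5]), 0.18)]
rest [(array([475.3, -40.4,  31.5]), 0.94), (array([664.4, 293. ,  17.6]), 0.16)]
salt [(array([ 714.8, -187.9,   47.9]), 0.73)]
spice [(array([ 707.2, -283. ,   61.3]), 0.75), (array([477.4, 226.7,   1.1]), 0.72)]
cup [(array([ 657.7, -416. ,   38.6]), 0.82), (array([714.8,   2.5,  33.6]), 0.58)]
timer [(array([ 597.5, -496.5,   29.9]), 0.77)]
```

View pics/scene0.png

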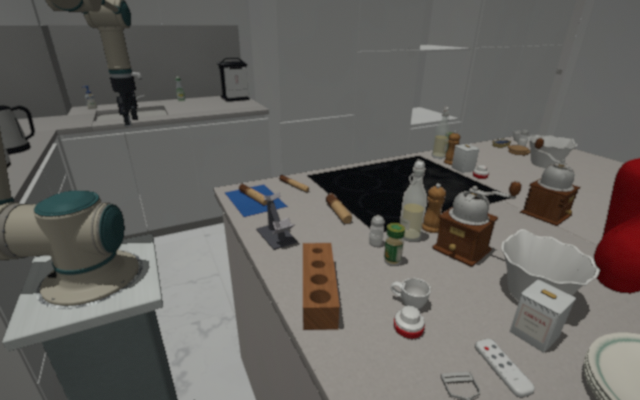

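Run:
```python
from h import *
np.set_printoptions(precision=1,suppress=True)
def mask(cam,n,k=0):
    o=outline_of(cam,n); return [(x["confidence"],x["pixels"]) for x in o]
for cam in ["scene","side"]:
    c=read_camera(cam); P=cloud(c); rgb=c["color"].astype(int)
    hsv=cv2.cvtColor(c["color"],cv2.COLOR_RGB2HSV)
    ok=c["range_z"]>0
    # mat rod: region around (485,255)
    def sel(cx,cy,r,z0,z1): return ok&(np.hypot(P[...,0]-cx,P[...,1]-cy)<r)&(P[...,2]>z0)&(P[...,2]<z1)
    for nm,(x,y) in dict(matrod=(485,255),rodB=(665,290),rodC=(711,5)).items():
        m=sel(x,y,130,7,60); q=P[m]; V=hsv[...,2][m]
        mu=q[:,:2].mean(0); w,E=np.linalg.eigh(np.cov((q[:,:2]-mu).T)); a=E[:,1]; 
        s=(q[:,:2]-mu)@a; p=(q[:,:2]-mu)@np.array([-a[1],a[0]])
        print(cam,nm,len(q),mu,"axis",a,np.degrees(np.arctan2(a[1],a[0])),"s",np.percentile(s,[1,99]),"p",np.percentile(p,[2,98]),"z98",np.percentile(q[:,2],[50,95,99]), "V by end",[V[(s>=l)&(s<l+20)].mean() for l in range(-80,80,20)])
    for nm,(x,y,r,z0,z1) in dict(blocktop=(472,-354,160,56,70),rest=(475,-40,110,5,140)).items():
        m=sel(x,y,r,z0,z1);q=P[m]
        print(cam,nm,len(q),cv2.minAreaRect(q[:,:2].astype(np.float32)),np.median(q[:,2]),q[:,2].max(), np.percentile(q,[1,99],axis=0))
    m=ok&(hsv[...,0]>95)&(hsv[...,0]<130)&(hsv[...,1]>90)&(np.abs(P[...,2])<8)&(np.hypot(P[...,0]-475,P[...,1]-228)<170)
    print("mat",cv2.minAreaRect(P[m][:,:2].astype(np.float32)))
```

```text
scene matrod 241 [493.  257.3] axis [-0.3  1. ] 105.84060470981306 s [-75.1  83.4] p [-14.3   7.7] z98 [25.2 31.6 32.3] V by end [np.float64(110.09375), np.float64(129.5151515151515), np.float64(128.53571428571428), np.float64(129.48275862068965), np.float64(124.71428571428571), np.float64(91.25806451612904), np.float64(71.11538461538461), np.float64(78.72)]
scene rodB 229 [687.1 292.2] axis [-0.6  0.8] 128.4133928366906 s [-104.9   90.2] p [-100.4   41.6] z98 [17.7 25.2 26.4] V by end [np.float64(42.22222222222222), np.float64(100.58974358974359), np.float64(102.42857142857143), np.float64(115.07142857142857), np.float64(124.96153846153847), np.float64(117.6086956521739), np.float64(85.80952380952381), np.float64(73.04761904761905)]
scene rodC 543 [739.2  15.1] axis [0.1 1. ] 82.43415936736191 s [-91.4  95.2] p [-91.5  38.8] z98 [23.8 37.1 38.1] V by end [np.float64(90.98823529411764), np.float64(104.51724137931035), np.float64(88.46875), np.float64(80.33823529411765), np.float64(86.80357142857143), np.float64(69.55223880597015), np.float64(52.886792452830186), np.float64(58.9347826
[... 1320 characters left out ...]
117.78125), np.float64(146.0), np.float64(115.8076923076923), np.float64(98.54285714285714), np.float64(78.27083333333333), np.float64(59.35897435897436), np.float64(48.48888888888889), np.float64(53.0)]
side blocktop 734 ((483.740234375, -306.958251953125), (221.2337646484375, 74.91033172607422), 66.11656951904297) 62.58349413620774 66.22789357474855 [[ 412.9 -416.1   56.3]
 [ 550.7 -203.9   65.5]]
side rest 561 ((510.8263244628906, -33.00462341308594), (137.2090301513672, 154.14088439941406), 0.8486576080322266) 36.61353824088781 131.3074892795192 [[443.1 -91.3   5.5]
 [523.7  35.1 127.3]]
mat ((500.24365234375, 252.35885620117188), (158.28488159179688, 228.67333984375), 3.328502655029297)
```

```bash
python3 -m creep '{"linear":[[2,-1,1],[4,-2,2],[6,-4,3],[7,-6,3],[8,-7,3]],"roll":[0,0,0,0,0]}' 0 30; python3 -m creep '{"linear":[[1,-1,0],[3,-2,0],[5,-4,0],[6,-5,0],[6,-5,0]],"roll":[0,0,0,0,0]}'
python3 - <<'E'
from h import *
from scipy.spatial.transform import Rotation as R
np.set_printoptions(precision=3,suppress=True)
o=manip.observe(); M=R.from_rotvec(o["tcp_rot"]).as_matrix(); print(o["time_s"],o["tool_pos"],o["joint_pos"]); print(M, "yaw of y",np.degrees(np.arctan2(M[1,1],M[0,1])))
c=read_camera("wrist"); save(c,"w1.png"); P=cloud(c); print("cam",-np.array(c["R"]).T@c["t"],np.array(c["R"])[2], boxes_of("wrist","rod_mid"),boxes_of("wrist","rod_thin"))
# rest shape from scene camera
c=read_camera("scene");P=cloud(c);m=(c["range_z"]>0)&(np.hypot(P[...,0]-475,P[...,1]+40)<110)&(P[...,2]>5);q=P[m]
for l in range(-100,60,10):
    k=(q[:,1]>=l)&(q[:,1]<l+10)
    if k.any(): print(l,k.sum(),np.percentile(q[k,2],[5,50,98]),np.percentile(q[k,0],[2,98]))
E
```

```text
time_s: 1.7
tool_pos: [330.6, 404.5, 293.2]
tcp_rot: [0.415, 3.113, 0.002]
contact_force: [0.3, 0.8, 0.4]
width: 85.3
finger_force: 0.0
time_s: 2.2
tool_pos: [483.0, 276.9, 291.7]
tcp_rot: [0.424, 3.111, -0.003]
contact_force: [-0.6, 0.7, 0.1]
width: 85.4
finger_force: 0.0
2.2 [482.994 276.919 291.654] [ 0.397  0.217  1.412 -0.003  1.512 -0.902]
[[-0.964  0.268  0.002]
 [ 0.268  0.964 -0.002]
 [-0.002 -0.002 -1.   ]] yaw of y 74.47870740545179
cam [401.947 300.048 444.29 ] [ 0.315 -0.089 -0.945] [{'point': [495.1, 267.5, 29.4], 'confidence': 0.86}] [{'point': [665.0, 302.6, 23.8], 'confidence': 0.8}]
-100 1 [70.27 70.27 70.27] [466.717 466.717]
-90 83 [ 5.695 60.604 71.124] [450.775 516.048]
-80 80 [ 7.161  8.77  62.305] [451.834 524.691]
-70 113 [ 7.332 10.878 70.245] [450.072 523.352]
-60 160 [ 7.763 30.695 73.826] [451.73  521.768]
-50 63 [ 6.836  9.99  67.832] [447.035 518.176]
-40 47 [ 6.573  8.664 65.254] [446.826 523.135]
-30 66 [ 6.954  9.43  74.343] [445.896 521.138]
-20 61 [ 7.64  10.073 84.109] [444.266 518.471]
-10 76 [  7.848  89.458 132.104] [443.775 504.064]
0 157 [  7.946  69.797 129.305] [447.142 501.701]
10 97 [  7.745  47.71  121.134] [442.763 489.665]
20 23 [  6.894   9.378 117.533] [440.867 482.864]
30 23 [6.884 8.399 9.792] [439.48  475.175]
40 8 [7.696 8.493 9.277] [446.204 473.416]
```

View pics/w1.png

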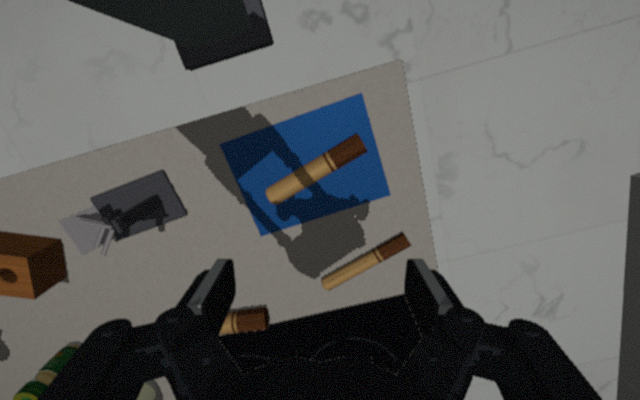

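```bash
cat >> h.py <<'E'
def rodfit(cam,x=493,y=262,r=100,z0=8,z1=60):
    c=read_camera(cam); P=cloud(c); m=(c["range_z"]>0)&(np.hypot(P[...,0]-x,P[...,1]-y)<r)&(P[...,2]>z0)&(P[...,2]<z1)
    q=P[m]; l=cv2.fitLine(q[:,:2].astype(np.float32),cv2.DIST_HUBER,0,.01,.01).ravel(); a=l[:2]*np.sign(l[1]); n=np.array([-a[1],a[0]])
    s=q[:,:2]@a; p=q[:,:2]@n; lo,hi=np.percentile(s,[.5,99.5]); pl,ph=np.percentile(p,[2,98])
    ctr=a*(lo+hi)/2+n*(pl+ph)/2
    print(cam,len(q),"yaw",np.degrees(np.arctan2(a[1],a[0])),"len",hi-lo,"wid",ph-pl,"ctr",ctr,"top",np.percentile(q[:,2],[90,98]))
    return c,q,a,ctr
E
python3 - <<'E'
from h import *
np.set_printoptions(precision=1,suppress=True)
rodfit("wrist"); rodfit("scene")
E
```

```text
wrist 2238 yaw 106.01381 len 157.91809336529155 wid 28.274783882589304 ctr [497.5 264.8] top [29.4 30.2]
scene 237 yaw 106.27769 len 164.7743494586147 wid 21.1515164257263 ctr [495.2 263.3] top [30.7 31.8]
```

```bash
python3 -m creep '{"linear":[[0,0.5,-1],[0,1,-2],[0,1.36,-3],[0,1.36,-4],[0,1.36,-5]],"roll":[-1.6,-3.2,-4.8,-6.4,-8]}' >/dev/null; python3 -m creep '{"linear":[[0,0,-1],[0,0,-2],[0,0,-3],[0,0,-3],[0,0,-3]],"roll":[-1.6,-3.2,-3.7,-3.7,-3.7]}'
python3 - <<'E'
from h import *
from scipy.spatial.transform import Rotation as R
o=manip.observe(); M=R.from_rotvec(o["tcp_rot"]).as_matrix(); print("yaw of y",np.degrees(np.arctan2(M[1,1],M[0,1])),o["joint_pos"])
c=rodfit("wrist")[0]; save(c,"w2.png")
E
```

```text
time_s: 3.5
tool_pos: [478.6, 315.7, 92.4]
tcp_rot: [-1.881, -2.516, -0.0]
contact_force: [0.7, -0.3, 0.2]
width: 85.2
finger_force: 0.0
yaw of y 16.43518924017746 [4.61651335e-01 3.72172938e-01 1.70024604e+00 2.03512837e-04
 1.06923634e+00 1.74705324e-01]
wrist 5717 yaw 106.006714 len 155.3820565367484 wid 27.92575037353538 ctr [497.99119114 267.25884303] top [29.4033107  30.05138543]
```

View pics/w2.png

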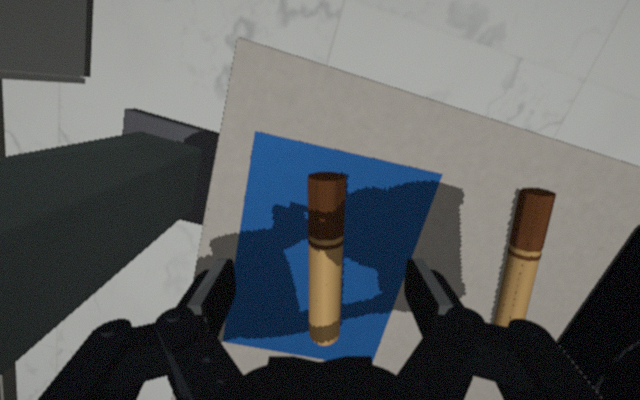

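```bash
python3 -m creep '{"linear":[[0.2,-0.06,0],[0.2,-0.06,-1],[0.2,-0.06,-1.8],[0.2,-0.06,-2.5],[0.2,-0.06,-2.5]],"roll":[0,0,0,0,0]}' ; python3 -m creep '{"linear":[[0,0,0],[0,0,0],[0,0,0],[0,0,0],[0,0,0]],"roll":[0,0,0,0,0]}' 1 25;  python3 -m creep '{"linear":[[0,0,0],[0,0,0],[0,0,0],[0,0,0],[0,0,0]],"roll":[0,0,0,0,0]}'; python3 -m creep '{"linear":[[0,0,1],[0,0,2],[0,0,3],[0,0,4],[0,0,4]],"roll":[0,0,0,0,0]}'
python3 - <<'E'
from h import *
c=read_camera("wrist"); save(c,"w3.png")
E
```

```text
time_s: 4.05
tool_pos: [483.8, 312.6, 28.6]
tcp_rot: [-1.884, -2.513, 0.003]
contact_force: [0.7, -1.1, 0.1]
width: 85.4
finger_force: 0.0
time_s: 4.55
tool_pos: [484.7, 313.3, 30.0]
tcp_rot: [1.884, 2.513, 0.001]
contact_force: [0.5, 0.4, 0.8]
width: 12.5
finger_force: 0.0
time_s: 5.05
tool_pos: [484.3, 313.1, 29.5]
tcp_rot: [1.885, 2.513, -0.0]
contact_force: [-0.6, 0.9, 0.6]
width: 0.3
finger_force: 0.0
time_s: 5.55
tool_pos: [486.7, 314.4, 133.2]
tcp_rot: [1.882, 2.511, 0.011]
contact_force: [0.5, 0.7, 0.6]
width: -0.4
finger_force: 0.0
```

View pics/w3.png

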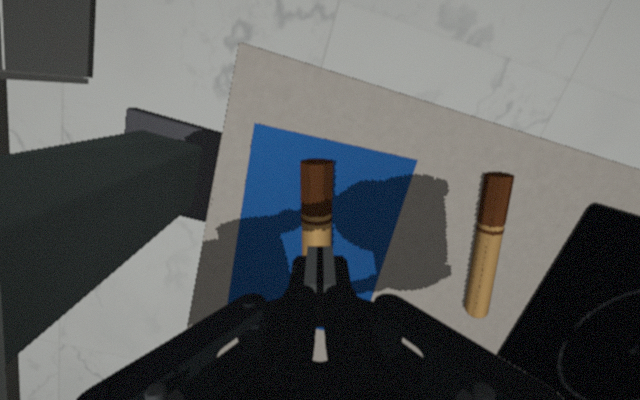

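Run:
```python
from h import *
np.set_printoptions(precision=1,suppress=True)
c,q,a,ctr=rodfit("wrist",z1=40); rodfit("scene",z1=40)
print(manip.observe()["tool_pos"])
P=cloud(c)
for v,u in [(262,312),(275,312),(262,330),(250,320),(240,320),(245,318),(290,320)]: print(u,v,P[v,u],c["range_z"][v,u])
s=read_camera("scene"); S=cloud(s); m=(s["range_z"]>0)&(np.hypot(S[...,0]-486,S[...,1]-314)<60)&(S[...,2]>60)&(S[...,2]<400); k=S[m]
for z in range(60,240,15):
    j=(k[:,2]>=z)&(k[:,2]<z+15)
    if j.any(): print(z,j.sum(),k[j].mean(0),np.ptp(k[j],axis=0))
```

```text
wrist 2729 yaw 105.141685 len 88.04262376103819 wid 28.195028310156204 ctr [488.6 299.7] top [29.5 30.2]
scene 237 yaw 105.86404 len 162.22248549142464 wid 21.827175035180062 ctr [494.7 263.2] top [30.9 32.1]
[483.7 312.8 128.7]
312 262 [478.9 324.  162.3] 138.65796
312 275 [479.2 323.3 171.9] 129.83568
330 262 [461.5 394.3 284.1] 0.0
320 250 [482.8 323.9 148.6] 152.0236
320 240 [498.7 272.   28.9] 282.89822
318 245 [498.3 266.6  29.3] 284.1093
320 290 [483.4 321.4 178.3] 124.75713
135 15 [483.5 307.3 145.9] [22.1 21.8  8.1]
150 35 [484.  306.1 157.4] [29.8 19.7 14.1]
165 35 [482.7 306.5 172.4] [28.1 21.8 13.5]
180 66 [486.9 305.5 189.2] [69.2 40.5 13.4]
195 97 [485.4 305.7 202.9] [91.4 45.5 15. ]
210 110 [487.8 304.4 217.5] [114.3  50.4  14.8]
225 129 [484.3 303.  232.3] [115.9  45.4  14.9]
```

```bash
python3 -m creep '{"linear":[[0,0,0],[0,0,0],[0,0,0],[0,0,0],[0,0,-1]],"roll":[0,0,0,0,0]}' 0 25 >/dev/null; python3 -m creep '{"linear":[[0,0,-1],[0,0,-2],[0,0,-3],[0,0,-3.6],[0,0,-4]],"roll":[0,0,0,0,0]}';  python3 -m creep '{"linear":[[0,0,0],[0,0,0],[0,0,-0.2],[0,0,-0.4],[0,0,-0.4]],"roll":[0,0,0,0,0]}'
python3 - <<'E'
from h import *
np.set_printoptions(precision=1,suppress=True)
s=read_camera("scene"); S=cloud(s); m=(s["range_z"]>0)&(np.hypot(S[...,0]-486,S[...,1]-314)<75)&(S[...,2]>5)&(S[...,2]<100); k=S[m]
for z in range(5,95,6):
    j=(k[:,2]>=z)&(k[:,2]<z+6)
    if j.any(): print(z,j.sum(),k[j].min(0),k[j].max(0))
E
```

```text
time_s: 6.75
tool_pos: [483.7, 312.8, 3.1]
tcp_rot: [-1.884, -2.513, 0.003]
contact_force: [0.1, -0.2, -0.2]
width: 85.7
finger_force: 0.0
time_s: 7.25
tool_pos: [484.0, 313.0, -5.7]
tcp_rot: [-1.885, -2.513, 0.001]
contact_force: [-0.3, 0.7, -0.8]
width: 85.3
finger_force: 0.0
5 9 [470.2 245.8   5. ] [494.1 317.9  11. ]
11 19 [463.5 243.6  11.4] [490.5 334.4  16.9]
17 37 [439.4 241.3  17.2] [529.2 345.1  22.9]
23 64 [430.9 243.8  23.3] [537.6 342.9  28.9]
29 52 [430.1 244.9  29. ] [538.7 340.1  34.9]
35 17 [431.6 287.1  35.1] [538.8 333.8  39.9]
41 18 [429.2 288.7  41.2] [540.1 337.7  46.7]
47 18 [428.8 287.   47.4] [540.9 334.   52.7]
53 19 [429.8 285.9  53.2] [540.5 336.8  58.9]
59 13 [432.5 287.3  60.2] [549.9 338.9  64.2]
65 34 [415.  281.9  65.2] [557. 335.  71.]
71 45 [411.8 281.3  71.1] [557.2 339.9  76.8]
77 47 [411.9 282.4  77. ] [559.3 344.3  83. ]
83 58 [413.  279.3  83. ] [552.8 339.7  88.9]
89 48 [415.2 283.2  89.2] [555.3 339.4  94.2]
```

```bash
python3 -m creep '{"linear":[[0,0,0],[0,0,0],[0,0,0],[0,0,0],[0,0,0]],"roll":[0,0,0,0,0]}' 1 25; python3 -m creep '{"linear":[[0,0,0],[0,0,0],[0,0,0.4],[0,0,0.8],[0,0,1.2]],"roll":[0,0,0,0,0]}' ; python3 -m creep '{"linear":[[0,0,1],[0,0,2],[0,0,3],[0,0,4],[0,0,4]],"roll":[0,0,0,0,0]}'
python3 - <<'E'
from h import *
np.set_printoptions(precision=1,suppress=True)
c=read_camera("wrist"); save(c,"w4.png")
s=read_camera("scene"); save(s,"s4.png")
cv2.imwrite("pics/w4s.png",np.hstack([cv2.resize(cv2.imread("pics/w4.png"),(400,250)),cv2.resize(cv2.imread("pics/s4.png")[130:255,170:370],(400,250))]))
E
```

```text
time_s: 7.8
tool_pos: [484.5, 313.2, -5.2]
tcp_rot: [1.885, 2.513, 0.001]
contact_force: [-0.3, 0.0, 2.5]
width: 29.3
finger_force: 26.3
time_s: 8.3
tool_pos: [484.4, 313.2, 25.4]
tcp_rot: [1.885, 2.513, 0.0]
contact_force: [-0.0, 0.6, -1.2]
width: 29.2
finger_force: 26.0
time_s: 8.8
tool_pos: [486.9, 314.5, 129.1]
tcp_rot: [1.882, 2.51, 0.013]
contact_force: [0.6, 0.1, -1.2]
width: 29.2
finger_force: 26.0
```

View pics/w4s.png

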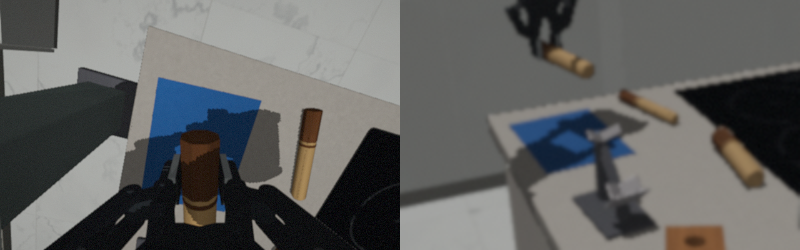

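```bash
python3 - <<'E'
from h import *
np.set_printoptions(precision=1,suppress=True)
s=read_camera("scene"); S=cloud(s); print(manip.observe()["tool_pos"]); m=(s["range_z"]>0)&(np.hypot(S[...,0]-500,S[...,1]-240)<65)&(S[...,2]>70)&(S[...,2]<200); k=S[m]
for y in range(180,310,15):
    j=(k[:,1]>=y)&(k[:,1]<y+15)
    if j.sum()>3: print(y,j.sum(),np.percentile(k[j,2],[5,50,95]))
E
python3 -m creep '{"linear":[[0,0,-1],[0,0,-2],[0,0,-3],[0,0,-4],[0,0,-4.6]],"roll":[0,0,0,0,0]}'; python3 -m creep '{"linear":[[0,0,-0.2],[0,0,-0.4],[0,0,-0.5],[0,0,-0.6],[0,0,-0.6]],"roll":[0,0,0,0,0]}'; python3 -m creep '{"linear":[[0,0,0],[0,0,0],[0,0,0],[0,0,0],[0,0,1]],"roll":[0,0,0,0,0]}' 0 40;python3 -m creep '{"linear":[[0,-1,2],[0,-2,4],[0,-4,6],[0,-6,8],[0,-8,10]],"roll":[0,0,0,0,0]}'; python3 -m creep '{"linear":[[0,-1,1],[0,-2,1],[0,-2,1],[0,-2,1],[0,-2,1]],"roll":[0,0,0,0,0]}'
python3 - <<'E'
from h import *
np.set_printoptions(precision=1,suppress=True)
c,q,a,ctr=rodfit("wrist"); rodfit("scene")
save(c,"w5.png"); print(-np.array(c["R"]).T@c["t"])
E
```

```text
[483.7 312.8 124.1]
180 57 [135.6 148.1 159.6]
195 26 [141.1 155.  160.2]
210 23 [140.4 153.4 160.8]
225 28 [140.1 155.2 161.3]
240 22 [142.2 155.8 161.8]
255 22 [142.3 156.9 161.2]
270 26 [140.  153.7 161.1]
285 38 [140.1 160.2 194.4]
300 4 [157.6 160.8 194. ]
time_s: 9.45
tool_pos: [481.9, 311.9, 6.0]
tcp_rot: [-1.883, -2.511, 0.009]
contact_force: [-0.1, -0.9, -0.4]
width: 29.7
finger_force: 26.0
time_s: 9.95
tool_pos: [484.8, 313.4, -4.9]
tcp_rot: [1.884, 2.513, 0.002]
contact_force: [0.3, 0.1, -1.0]
width: 29.5
finger_force: 26.0
time_s: 10.45
tool_pos: [481.9, 311.9, 17.2]
tcp_rot: [-1.883, -2.511, 0.01]
contact_force: [0.1, 0.8, -0.5]
width: 85.4
finger_force: 0.0
time_s: 10.95
tool_pos: [484.0, 163.6, 219.1]
tcp_rot: [1.884, 2.514, 0.001]
contact_force: [0.5, 0.0, -0.1]
width: 85.2
finger_force: 0.0
time_s: 11.45
tool_pos: [484.0, 115.4, 241.8]
tcp_rot: [-1.883, -2.513, 0.0]
contact_force: [-0.5, -0.1, -0.1]
width: 85.1
finger_force: 0.0
wrist 3109 yaw 106.2432 len 121.54458271441435 wid 28.203624557270814 ctr [503.3 247.5] top [29.3 30.1]
scene 241 yaw 106.13535 len 163.1015226000999 wid 22.31767764909955 ctr [495.3 263.9] top [30.8 31.8]
[460.7 196.2 394.7]
```

View pics/w5.png

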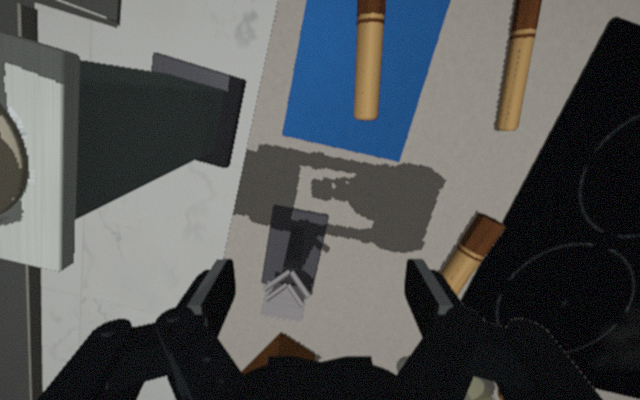

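Run:
```python
from h import *
np.set_printoptions(precision=1,suppress=True,linewidth=150)
c=read_camera("wrist"); P=cloud(c); ok=c["range_z"]>0
m=ok&(np.abs(P[...,0]-483)<70)&(P[...,1]>-130)&(P[...,1]<60)&(P[...,2]>3)&(P[...,2]<150); q=P[m]
b=q[q[:,2]<14]; print("base",len(b),cv2.minAreaRect(b[:,:2].astype(np.float32)),np.median(b[:,2]),np.percentile(b,[1,99],axis=0))
t=q[q[:,2]>14]
for y in range(-110,50,6):
    j=(t[:,1]>=y)&(t[:,1]<y+6)
    if j.sum()>3:
        k=t[j]; print(y,j.sum(),"z",np.percentile(k[:,2],[2,50,98]),"x",np.percentile(k[:,0],[2,50,98]))
np.save("rest.npy",q)
s=read_camera("scene");S=cloud(s);m=(s["range_z"]>0)&(np.abs(S[...,0]-483)<70)&(S[...,1]>-130)&(S[...,1]<60)&(S[...,2]>14)&(S[...,2]<150); t=S[m]
print("scene")
for y in range(-110,50,8):
    j=(t[:,1]>=y)&(t[:,1]<y+8)
    if j.sum()>3:
        k=t[j]; print(y,j.sum(),"z",np.percentile(k[:,2],[2,50,98]),"x",np.percentile(k[:,0],[2,50,98]))
```

```text
base 3246 ((482.5494384765625, -17.673080444335938), (79.9750747680664, 130.9147491455078), 4.999043941497803) 7.002837763279601 [[440.7 -76.6   4.1]
 [523.8  47.9   8.9]]
-92 38 z [65.2 68.1 69.7] x [461.  469.6 496.8]
-86 252 z [61.6 65.9 69.3] x [461.5 485.7 514.6]
-80 267 z [54.8 60.4 65.7] x [460.9 486.8 514.5]
-74 227 z [49.2 54.8 60. ] x [460.2 489.6 514.4]
-68 171 z [43.8 48.8 64.4] x [461.4 486.5 513.8]
-62 149 z [37.6 44.2 73.7] x [459.5 487.5 511.5]
-56 106 z [37.3 60.6 74. ] x [462.7 493.6 509.6]
-50 84 z [45.1 65.7 70.7] x [469.5 489.3 505.8]
-44 73 z [50.5 60.4 64.9] x [476.  486.2 496.7]
-38 16 z [55.7 58.8 61.3] x [477.2 484.1 491.1]
-32 13 z [62.5 64.8 67.5] x [477.7 482.7 490.2]
-26 12 z [67.9 70.4 72.8] x [478.2 483.9 489.5]
-20 9 z [73.6 75.5 78.4] x [479.8 483.1 487.5]
-14 7 z [ 79.4  82.6 119.3] x [462.  482.4 485.2]
-8 18 z [ 87.2 122.6 127.6] x [457.4 464.5 503.7]
-2 66 z [ 93.4 127.8 131.9] x [456.6 465.6 503.8]
4 128 z [101.3 126.  131.8] x [461.2 485.3 503.7]
10 122 z [103.9 120.  124.8] x [467.9 481.7 495.4]
16 151 z [ 24.3 100.8 119.2] x [470.4 475.7 487.8]
22 511 z [ 16.4  72.6 116. ] x [471.2 479.9 487.6]
scene
-94 19 z [65.8 69.5 71.7] x [462.4 478.8 505.4]
-86 31 z [57.1 63.3 69.8] x [461.  494.  516.4]
-78 19 z [47.2 54.5 64.4] x [460.9 474.3 512. ]
-70 42 z [28.7 54.4 69.7] x [461.  482.4 511.8]
-62 88 z [15.5 37.4 75.1] x [463.  489.2 510.1]
-54 49 z [23.4 61.3 73. ] x [471.4 491.6 507.9]
-46 11 z [54.3 59.5 64.7] x [481.8 486.3 492.4]
-38 13 z [59.3 62.2 66.1] x [476.5 484.8 491.7]
-30 21 z [61.9 68.7 73.6] x [475.5 483.1 491.8]
-22 28 z [70.5 77.5 86. ] x [473.8 483.2 492.1]
-14 27 z [ 78.2  86.8 126.5] x [457.9 477.8 489.9]
-6 48 z [ 88.6 117.4 132.5] x [457.5 483.7 504.7]
2 115 z [ 16.4  85.8 129.4] x [469.9 479.5 501. ]
10 71 z [ 15.4  74.2 123.7] x [470.9 475.9 491.5]
18 10 z [ 37.   78.1 117.6] x [471.3 472.5 482.3]
```

```bash
python3 -m creep '{"linear":[[0.4,1.5,0],[0.9,3,-1],[0.9,4,-3],[0.9,5,-5],[0.9,5,-7]],"roll":[0,0,0,0,0]}' 0 40; python3 -m creep '{"linear":[[0,0,0],[0,0,0],[0,0,0],[0,0,0],[0,0,0]],"roll":[0,0,0,0,0]}'
```

```text
time_s: 12.15
tool_pos: [507.5, 242.0, 77.0]
tcp_rot: [1.88, 2.515, 0.005]
contact_force: [1.1, 0.4, -0.0]
width: 85.4
finger_force: 0.0
time_s: 12.65
tool_pos: [508.4, 238.8, 80.4]
tcp_rot: [1.884, 2.511, 0.006]
contact_force: [-0.1, 0.0, 0.3]
width: 85.1
finger_force: 0.0
```

```bash
python3 -m creep '{"linear":[[-0.1,0,-1],[-0.1,0,-2],[-0.1,0,-3],[-0.1,0,-3.4],[-0.1,0,-3.4]],"roll":[0,0,0,0,0]}' 0 40;  python3 -m creep '{"linear":[[0,0,0],[0,0,0],[0,0,0],[0,0,0],[0,0,0]],"roll":[0,0,0,0,0]}' 1 40; python3 -m creep '{"linear":[[0,0,0],[0,0,1],[0,0,2.5],[0,0,4],[0,0,6]],"roll":[0,0,0,0,0]}'; python3 -m creep '{"linear":[[0,-1,0],[0,-2,0],[0,-3,0],[0,-4,0],[0,-4,0]],"roll":[-0.5,-1,-1.5,-2,-2.2]}'
cat >> h.py <<'E'
def axis3(x,y,z,r,cam="scene",skip=30):
    """rod axis seen in the scene: bright/brown pixels in a ball, excluding the gripper by colour"""
    s=read_camera(cam); S=cloud(s); h=cv2.cvtColor(s["color"],cv2.COLOR_RGB2HSV)
    m=(s["range_z"]>0)&(np.linalg.norm(S-np.array([x,y,z]),axis=-1)<r)&(h[...,1]>95)&(h[...,0]<25)
    k=S[m]; l=cv2.fitLine(k.astype(np.float32),cv2.DIST_HUBER,0,.01,.01).ravel(); d=l[:3]*np.sign(l[1]); t=(k-l[3:])@d
    lo,hi=np.percentile(t,[1,99]); print(cam,len(k),"dir",d,"elev",np.degrees(np.arcsin(d[2])),"yaw",np.degrees(np.arctan2(d[1],d[0])),"len",hi-lo,"foot",l[3:]+lo*d,"head",l[3:]+hi*d); return s
E
python3 - <<'E'
from h import *
np.set_printoptions(precision=1,suppress=True)
p=manip.observe()["tool_pos"];print(p)
axis3(p[0],p[1]+28,p[2]+20,110)
E
```

```text
time_s: 13.15
tool_pos: [503.9, 238.4, -7.4]
tcp_rot: [-1.885, -2.512, 0.002]
contact_force: [-0.5, -0.1, -0.8]
width: 85.8
finger_force: 0.0
time_s: 13.65
tool_pos: [505.0, 239.0, -5.9]
tcp_rot: [1.884, 2.512, 0.002]
contact_force: [0.1, -0.3, 6.2]
width: 28.5
finger_force: 39.3
time_s: 14.15
tool_pos: [502.6, 238.2, 142.8]
tcp_rot: [-1.883, -2.512, 0.006]
contact_force: [1.1, -0.3, -0.6]
width: 28.6
finger_force: 39.9
time_s: 14.65
tool_pos: [503.8, 136.2, 142.9]
tcp_rot: [2.121, 2.317, -0.003]
contact_force: [0.7, -0.7, -1.3]
width: 28.4
finger_force: 39.9
[503.8 136.2 142.9]
scene 122 dir [-0.2  1.  -0. ] elev -0.7069845 yaw 98.9961 len 136.93800738394293 foot [504.5  80.6 172.5] head [483.1 215.8 170.8]
```

```bash
python3 -m creep '{"linear":[[-0.3,-1.5,0],[-0.5,-3,0],[-0.8,-4.5,0],[-0.8,-6,0],[-0.8,-6.7,0]],"roll":[0,0,0,0,0]}'; python3 -m creep '{"linear":[[0,0,0],[0,0,-0.2],[0,0,-0.4],[0,0,-0.5],[0,0,-0.5]],"roll":[0,0,0,0,0]}'
python3 - <<'E'
from h import *
from scipy.spatial.transform import Rotation as R
np.set_printoptions(precision=1,suppress=True)
o=manip.observe();p=o["tool_pos"];M=R.from_rotvec(o["tcp_rot"]).as_matrix(); print(p,"yaw of y",np.degrees(np.arctan2(M[1,1],M[0,1])))
axis3(p[0],p[1]+28,p[2]+20,110); s=axis3(p[0],p[1]+28,p[2]+20,110,"side")
E
```

```text
time_s: 15.2
tool_pos: [484.5, -30.3, 143.1]
tcp_rot: [2.117, 2.32, -0.0]
contact_force: [-0.3, 0.9, -0.7]
width: 28.3
finger_force: 39.9
time_s: 15.7
tool_pos: [483.9, -27.6, 129.8]
tcp_rot: [-2.114, -2.322, 0.001]
contact_force: [-0.2, -0.1, -1.3]
width: 28.4
finger_force: 39.9
[483.9 -27.6 129.8] yaw of y 5.3568669867956675
scene 146 dir [-0.1  1.   0.1] elev 5.3832197 yaw 93.39677 len 136.4393974543994 foot [483.  -83.4 158.9] head [474.9  52.2 171.7]
side 98 dir [-0.1  1.   0.1] elev 3.4224596 yaw 95.75697 len 155.6549912903119 foot [485.9 -86.5 158.8] head [470.3  68.1 168.1]
```

```bash
python3 -m creep '{"linear":[[0,-0.1,-0.2],[0,-0.15,-0.4],[0,-0.15,-0.6],[0,-0.1,-0.8],[0,-0.1,-0.8]],"roll":[0,0,0,0,0]}'; python3 -m creep '{"linear":[[0,0.08,-0.2],[0,0.15,-0.4],[0,0.22,-0.6],[0,0.22,-0.6],[0,0.22,-0.6]],"roll":[0,0,0,0,0]}'
python3 - <<'E'
from h import *
np.set_printoptions(precision=1,suppress=True)
o=manip.observe();p=o["tool_pos"];print(p,o["contact_force"],o["moment"])
axis3(p[0],p[1]+28,p[2]+20,110); s=axis3(p[0],p[1]+28,p[2]+20,110,"side"); save(s,"side6.png")
E
```

```text
time_s: 16.3
tool_pos: [484.6, -32.6, 110.9]
tcp_rot: [2.115, 2.32, -0.003]
contact_force: [-2.6, -3.8, 6.3]
width: 28.8
finger_force: 40.6
time_s: 16.8
tool_pos: [484.5, -29.5, 96.4]
tcp_rot: [2.111, 2.32, -0.008]
contact_force: [-2.9, -11.2, 6.5]
width: 28.1
finger_force: 44.3
[484.5 -29.5  96.4] [ -2.9 -11.2   6.5] [-1.5  0.5  0.1]
scene 245 dir [-0.1  0.9  0.4] elev 24.08584 yaw 96.85764 len 141.07324247994524 foot [486.8 -85.  108.3] head [471.4  42.9 165.9]
side 152 dir [-0.1  0.9  0.4] elev 22.225922 yaw 98.890396 len 157.13563468590903 foot [489.7 -88.6 108.4] head [467.2  55.1 167.8]
```

```bash
python3 -m creep '{"linear":[[0,0.05,-0.15],[0,0.1,-0.3],[0,0.15,-0.4],[0,0.2,-0.5],[0,0.2,-0.5]],"roll":[0,0,0,0,0]}'
python3 - <<'E'
from h import *
np.set_printoptions(precision=1,suppress=True)
o=manip.observe();p=o["tool_pos"];print(p,o["contact_force"],o["moment"])
axis3(p[0],p[1]+28,p[2]+20,110); s=axis3(p[0],p[1]+28,p[2]+20,110,"side")
s=read_camera("scene");save(s,"s6.png"); cv2.imwrite("pics/s6c.png",cv2.resize(cv2.imread("pics/s6.png")[130:260,200:360],(640,520),interpolation=cv2.INTER_CUBIC))
E
```

```text
time_s: 17.4
tool_pos: [483.8, -25.0, 84.0]
tcp_rot: [2.11, 2.321, -0.011]
contact_force: [-4.8, -13.1, 8.0]
width: 28.5
finger_force: 51.6
[483.8 -25.   84. ] [ -4.8 -13.1   8. ] [-1.7  0.7  0.2]
scene 249 dir [0.  0.7 0.7] elev 43.391766 yaw 88.1287 len 124.46305156361639 foot [482.6 -74.9  80.6] head [485.6  15.5 166.1]
side 157 dir [-0.   0.7  0.7] elev 43.055958 yaw 90.0824 len 114.04903563165844 foot [484.8 -77.3  80.4] head [484.7   6.1 158.2]
```

View pics/s6c.png

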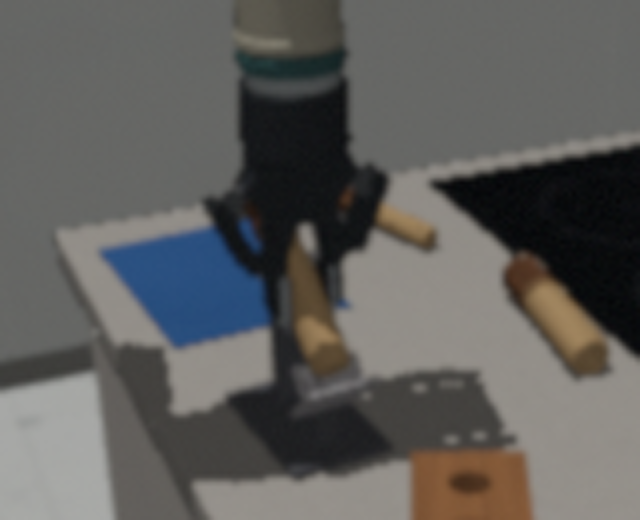

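```bash
python3 -m creep '{"linear":[[0,-0.1,-0.1],[0,-0.2,-0.2],[0,-0.3,-0.3],[0,-0.4,-0.4],[0,-0.4,-0.4]],"roll":[0,0,0,0,0]}'
python3 -m creep '{"linear":[[0,-0.1,-0.1],[0,-0.15,-0.15],[0,-0.15,-0.15],[0,-0.15,-0.15],[0,-0.15,-0.15]],"roll":[0,0,0,0,0]}'
python3 - <<'E'
from h import *
np.set_printoptions(precision=1,suppress=True)
o=manip.observe();p=o["tool_pos"];print(p,o["contact_force"],o["moment"])
axis3(p[0],p[1]+28,p[2]+20,110); s=axis3(p[0],p[1]+28,p[2]+20,110,"side")
E
```

```text
time_s: 18.05
tool_pos: [484.4, -31.8, 74.4]
tcp_rot: [2.116, 2.32, -0.001]
contact_force: [-3.4, -3.9, 10.4]
width: 28.1
finger_force: 53.2
time_s: 18.55
tool_pos: [484.7, -33.8, 72.1]
tcp_rot: [2.117, 2.32, 0.003]
contact_force: [-5.3, 2.4, 23.0]
width: 28.6
finger_force: 54.4
[484.7 -33.8  72.1] [-5.3  2.4 23. ] [0.9 0.9 0.1]
scene 232 dir [0.  0.7 0.7] elev 45.266033 yaw 87.45249 len 89.53412629265796 foot [483.3 -80.6  69.3] head [486.1 -17.6 132.9]
side 144 dir [0.  0.7 0.7] elev 45.32618 yaw 89.009796 len 96.8091763892046 foot [485.5 -81.1  69.8] head [486.7 -13.1 138.6]
```

```bash
python3 -m creep '{"linear":[[0,0,0],[0,0,0],[0,0,0],[0,0,0],[0,0,0]],"roll":[0,0,0,0,0]}' 0 30; python3 -m creep '{"linear":[[0,0,1],[0,0,2],[0,0,4],[0,0,5.5],[0,0,7]],"roll":[0,0,0,0,0]}';python3 -m creep '{"linear":[[0,1,0],[0,2,0],[0,3,0],[0,3.4,0],[0,3.4,0]],"roll":[0,0,0,0,0]}'
python3 - <<'E'
from h import *
np.set_printoptions(precision=1,suppress=True)
o=manip.observe();p=o["tool_pos"];print(p)
axis3(481,0,115,110); axis3(481,0,115,110,"side"); s=axis3(481,0,115,110,"wrist"); save(s,"w7.png")
P=cloud(s);h=cv2.cvtColor(s["color"],cv2.COLOR_RGB2HSV);m=(s["range_z"]>0)&(np.linalg.norm(P-np.array([481,0,115]),axis=-1)<110)&(h[...,1]>95)&(h[...,0]<25);k=P[m]
for z in range(50,190,12):
    j=(k[:,2]>=z)&(k[:,2]<z+12)
    if j.sum()>3: print(z,j.sum(),np.percentile(k[j],[3,50,97],axis=0).ravel())
E
```

```text
time_s: 19.15
tool_pos: [484.2, -34.5, 68.9]
tcp_rot: [-2.117, -2.321, 0.0]
contact_force: [0.1, 0.4, -0.9]
width: 85.5
finger_force: 0.0
time_s: 19.65
tool_pos: [484.3, -34.5, 245.9]
tcp_rot: [2.117, 2.321, 0.0]
contact_force: [0.8, 0.5, -0.5]
width: 85.3
finger_force: 0.0
time_s: 20.15
tool_pos: [484.2, 51.3, 244.1]
tcp_rot: [-2.114, -2.323, 0.001]
contact_force: [-0.6, -0.6, -0.9]
width: 85.4
finger_force: 0.0
[484.2  51.3 244.1]
scene 444 dir [-0.1  0.7  0.7] elev 44.730587 yaw 95.89637 len 146.97360902294756 foot [484.9 -78.7  70.5] head [474.2  25.1 173.9]
side 275 dir [-0.1  0.7  0.7] elev 44.59177 yaw 96.995094 len 150.83374170437662 foot [487.2 -79.5  70.9] head [474.1  27.1 176.8]
wrist 1951 dir [-0.1  0.8  0.6] elev 39.284313 yaw 96.85936 len 146.66914115170772 foot [491.2 -74.6  81.4] head [477.6  38.1 174.3]
62 7 [484.4 -77.1  73.  495.3 -75.   73.7 500.6 -66.8  73.9]
74 63 [477.  -76.   74.7 489.8 -67.9  80.8 499.6 -57.6  85.3]
86 69 [475.6 -64.4  86.3 488.3 -56.1  92.1 499.  -43.8  97.5]
98 90 [473.8 -51.3  98.3 487.1 -44.2 103.7 497.6 -33.2 109.6]
110 99 [472.9 -38.9 110.3 486.3 -31.7 116.2 496.1 -22.1 121.3]
122 110 [472.  -26.7 122.8 484.8 -19.1 128.3 494.8 -10.5 133.7]
134 114 [469.5 -15.  134.4 483.4  -7.1 140.6 494.6   4.  145.7]
146 166 [467.5  -3.5 146.4 482.    4.9 152.3 493.1  15.5 157.7]
158 668 [464.3  10.6 158.9 477.3  41.8 165.2 490.7  49.4 169.7]
170 565 [465.1  22.2 170.3 478.3  34.  174.  490.1  39.8 179. ]
```

View pics/w7.png

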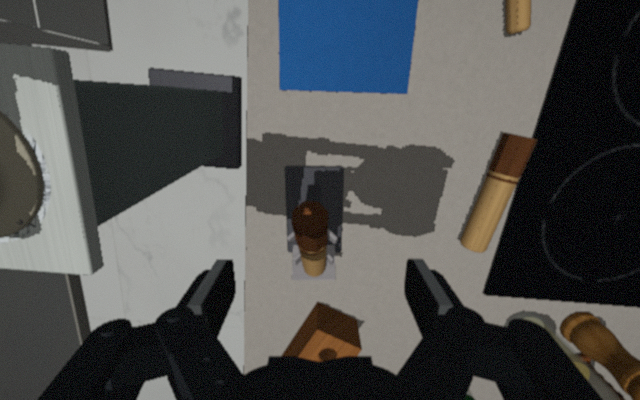

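```bash
python3 -m creep '{"linear":[[-0.2,-0.5,-1],[-0.2,-1.15,-2],[-0.2,-1.15,-3],[-0.2,-1.15,-4],[-0.2,-1.15,-4.5]],"roll":[0,0,0,0,0]}' 0 30; python3 -m creep '{"linear":[[0,0,0],[0,0,0],[0,0,0],[0,0,0],[0,0,0]],"roll":[0,0,0,0,0]}' 1 30; python3 -m creep '{"linear":[[0,0,0.3],[0,0,0.6],[0,0,1],[0,0,2],[0,0,3]],"roll":[0,0,0,0,0]}'
python3 - <<'E'
from h import *
np.set_printoptions(precision=1,suppress=True)
o=manip.observe();p=o["tool_pos"];print(p)
axis3(p[0],p[1]-40,p[2]-20,110); axis3(p[0],p[1]-40,p[2]-20,110,"side")
E
```

```text
time_s: 20.8
tool_pos: [478.0, 20.5, 129.7]
tcp_rot: [-2.117, -2.317, 0.004]
contact_force: [-0.4, 0.6, 0.1]
width: 85.6
finger_force: 0.0
time_s: 21.3
tool_pos: [479.6, 21.7, 132.8]
tcp_rot: [2.116, 2.32, 0.001]
contact_force: [-1.0, -0.5, 3.4]
width: 29.5
finger_force: 32.6
time_s: 21.8
tool_pos: [479.1, 21.9, 207.9]
tcp_rot: [-2.117, -2.321, 0.0]
contact_force: [1.1, -0.0, -1.4]
width: 29.4
finger_force: 31.7
[479.1  21.9 207.9]
scene 450 dir [-0.   0.7  0.7] elev 45.045807 yaw 91.95421 len 150.6617048244231 foot [482.1 -81.8 142.5] head [478.4  24.6 249.1]
side 282 dir [-0.   0.7  0.7] elev 45.21136 yaw 92.51401 len 154.1911844948574 foot [485.9 -83.2 146.3] head [481.1  25.3 255.8]
```

```bash
python3 -m creep '{"linear":[[1,-1,0],[2,-2,0],[3,-3,0],[4,-4,0],[4.2,-4.2,0]],"roll":[-1.5,-3,-4.5,-5.9,-5.9]}'
python3 - <<'E'
from h import *
np.set_printoptions(precision=1,suppress=True)
for cam in ["scene","side","wrist"]:
    s=read_camera(cam);S=cloud(s);h=cv2.cvtColor(s["color"],cv2.COLOR_RGB2HSV)
    m=(s["range_z"]>0)&(np.abs(S[...,0]-475)<120)&(S[...,1]<-140)&(S[...,1]>-480)&(S[...,2]>58)&(S[...,2]<67)&(h[...,1]>95)&(h[...,0]<25)
    k=S[m]; 
    if len(k)<50: print(cam,len(k)); continue
    r=cv2.minAreaRect(k[:,:2].astype(np.float32)); print(cam,len(k),r,np.median(k[:,2]))
    # holes: top-plane raycast image, find dark/low blobs inside the rect
    K=s["camera_matrix"];R=np.array(s["R"]);t=np.array(s["t"])
    v,u=np.indices(S.shape[:2]); d=np.stack([(u-K[0,2])/K[0,0],(v-K[1,2])/K[1,1],np.ones_like(u,float)],-1)@R; o=-R.T@t
    X=o+d*((62-o[2])/d[...,2])[...,None]
    c,wh,an=r; an=np.radians(an if wh[0]>wh[1] else an+90); a=np.array([np.cos(an),np.sin(an)]); a*=np.sign(a[1]); n=np.array([-a[1],a[0]])
    L=(X[...,:2]-c)@a; N=(X[...,:2]-c)@n
    low=((S[...,2]<57)&(np.abs(L)<108)&(np.abs(N)<30)&(s["range_z"]>0)).astype(np.uint8)
    nc,lab,st,ce=cv2.connectedComponentsWithStats(low)
    for i in range(1,nc):
        if st[i,4]>8:
            g=lab==i; print("  hole L",L[g].mean(),"N",N[g].mean(),"ext",np.ptp(L[g]),np.ptp(N[g]),"xy",X[g].mean(0))
o=manip.observe();p=o["tool_pos"];print(p)
E
```

```text
time_s: 22.4
tool_pos: [586.9, -86.2, 205.6]
tcp_rot: [2.639, 1.7, 0.0]
contact_force: [-1.2, -0.2, -2.1]
width: 29.3
finger_force: 31.7
scene 1672 ((487.84930419921875, -297.3882751464844), (236.49180603027344, 73.50254821777344), 66.69113159179688) 62.535027897790656
  hole L 82.42789330103652 N 0.7157064987020565 ext 17.868687831329893 22.566852200826318 xy [ 519.8 -221.4   62. ]
  hole L 26.225430626618724 N 1.266149173108694 ext 23.85907994196184 28.404284766030287 xy [ 497.1 -272.8   62. ]
  hole L -29.6322142900203 N 1.2571511751000843 ext 28.417171584532824 33.599812722733354 xy [ 475.  -324.1   62. ]
  hole L -85.41861234731947 N 2.007354297667754 ext 36.96518344721922 39.791441417907635 xy [ 452.2 -375.    62. ]
side 745 ((488.5201416015625, -297.03411865234375), (243.02569580078125, 74.66351318359375), 66.3300552368164) 62.75872638156685
  hole L 79.64337142372715 N -0.5424582050557835 ext 14.701077305913103 23.43465528926913 xy [ 521.  -224.3   62. ]
  hole L 23.300406616792117 N -0.5925288445250549 ext 15.23406395283428 28.932846029523667 xy [ 498.4 -275.9   62. ]
  hole L -31.308565431849406 N -0.7473514454757871 ext 31.07986673942137 33.848737188414844 xy [ 476.6 -326.    62. ]
  hole L -87.5166189096321 N 0.06205885705137076 ext 34.9428252232468 41.31254033215765 xy [ 453.3 -377.2   62. ]
wrist 2633 ((508.2774658203125, -247.58250427246094), (114.75012969970703, 73.51516723632812), 66.21372985839844) 61.10685411353973
  hole L -19.843534650591874 N 0.2169358290964231 ext 28.336185502452814 30.041908569074508 xy [ 500.1 -265.7   62. ]
[583.6 -82.9 205.8]
```

```bash
python3 -m creep '{"linear":[[0,0,-1],[0,0,-2],[0,0,-3],[0,0,-3.6],[0,0,-3.6]],"roll":[0,0,0,0,0]}'; python3 -m creep '{"linear":[[-0.16,-0.37,0],[-0.32,-0.73,0.1],[-0.48,-1.1,0.2],[-0.64,-1.47,0.3],[-0.8,-1.83,0.4]],"roll":[0,0,0,0,0]}'
python3 - <<'E'
from h import *
np.set_printoptions(precision=1,suppress=True)
o=manip.observe();p=o["tool_pos"];print(p,o["contact_force"])
axis3(p[0]-15,p[1]-25,p[2]-10,100); axis3(p[0]-15,p[1]-25,p[2]-10,100,"side")
E
```

```text
time_s: 23.05
tool_pos: [581.1, -81.3, 114.6]
tcp_rot: [-2.632, -1.705, 0.006]
contact_force: [0.4, 0.1, -0.3]
width: 29.3
finger_force: 31.7
time_s: 23.55
tool_pos: [565.3, -129.3, 128.9]
tcp_rot: [2.637, 1.704, 0.006]
contact_force: [1.6, 4.1, 0.9]
width: 29.7
finger_force: 30.1
[ 565.3 -129.3  128.9] [1.6 4.1 0.9]
scene 718 dir [0.3 0.6 0.8] elev 51.49265 yaw 62.548027 len 155.15061258360686 foot [ 527.9 -206.5   45.7] head [ 572.4 -120.8  167.1]
side 404 dir [0.2 0.5 0.8] elev 54.364273 yaw 65.53297 len 154.2966911281309 foot [ 532.9 -203.7   45.9] head [ 570.2 -121.9  171.3]
```

```bash
python3 -m creep '{"linear":[[-0.17,-0.39,0.1],[-0.34,-0.78,0.2],[-0.5,-1.17,0.3],[-0.65,-1.5,0.3],[-0.75,-1.72,0.3]],"roll":[0,0,0,0,0]}'; python3 -m creep '{"linear":[[-0.05,-0.11,0],[-0.1,-0.22,0],[-0.12,-0.28,0],[-0.12,-0.28,0],[-0.12,-0.28,0]],"roll":[0,0,0,0,0]}'
python3 - <<'E'
from h import *
np.set_printoptions(precision=1,suppress=True)
o=manip.observe();p=o["tool_pos"];print(p,o["contact_force"],o["moment"])
for cam in ["scene","side"]:
    s=read_camera(cam);save(s,cam+"8.png")
a=cv2.imread("pics/scene8.png")[130:290,250:410];b=cv2.imread("pics/side8.png")[80:240,250:410]
cv2.imwrite("pics/c8.png",cv2.resize(np.hstack([a,b]),(800,400),interpolation=cv2.INTER_CUBIC))
E
```

```text
time_s: 24.15
tool_pos: [545.1, -172.9, 134.3]
tcp_rot: [2.639, 1.705, -0.0]
contact_force: [0.8, 2.9, 0.4]
width: 29.3
finger_force: 33.0
time_s: 24.65
tool_pos: [542.5, -178.9, 134.2]
tcp_rot: [2.638, 1.706, -0.001]
contact_force: [1.1, 2.3, 1.3]
width: 29.7
finger_force: 33.4
[ 542.5 -178.9  134.2] [1.1 2.3 1.3] [ 0.6 -0.2 -0. ]
```

View pics/c8.png

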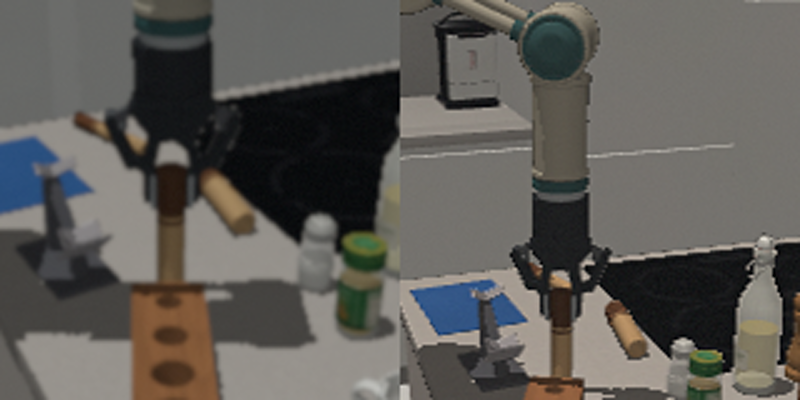

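```bash
python3 -m creep '{"linear":[[-0.03,-0.07,0],[-0.06,-0.14,0],[-0.06,-0.14,0],[-0.06,-0.14,0],[-0.06,-0.14,0]],"roll":[0,0,0,0,0]}'
cat >> h.py <<'E'
def upright(x,y,z0,z1,cam,r=40):
    s=read_camera(cam);S=cloud(s);h=cv2.cvtColor(s["color"],cv2.COLOR_RGB2HSV)
    m=(s["range_z"]>0)&(np.hypot(S[...,0]-x,S[...,1]-y)<r)&(S[...,2]>z0)&(S[...,2]<z1)&(h[...,1]>95)&(h[...,0]<25)
    k=S[m]; p=np.array([np.append(np.median(k[j],0),j.sum()) for z in np.arange(z0,z1,6) for j in [(k[:,2]>=z)&(k[:,2]<z+6)] if j.sum()>5])
    fx=np.polyfit(p[:,2],p[:,0],1);fy=np.polyfit(p[:,2],p[:,1],1); C=-np.array(s["R"]).T@s["t"]; w=C[:2]-p[:,:2].mean(0); w/=np.linalg.norm(w)
    print(cam,len(k),"tilt deg x,y",np.degrees([fx[0],fy[0]]),"axis xy at zmid",p[:,:2].mean(0)-w*12.5,"z",p[0,2],p[-1,2]); return s
E
python3 - <<'E'
from h import *
np.set_printoptions(precision=1,suppress=True)
o=manip.observe();p=o["tool_pos"];print(p,o["contact_force"])
upright(p[0],p[1],68,145,"scene"); upright(p[0],p[1],68,145,"side")
E
```

```text
time_s: 25.25
tool_pos: [541.0, -182.4, 134.3]
tcp_rot: [-2.638, -1.706, 0.0]
contact_force: [0.6, 3.1, 1.0]
width: 29.6
finger_force: 33.8
[ 541.  -182.4  134.3] [0.6 3.1 1. ]
scene 232 tilt deg x,y [0.7 1. ] axis xy at zmid [ 546.1 -174.2] z 70.86175673779732 142.49950967822355
side 140 tilt deg x,y [1.6 1.6] axis xy at zmid [ 545.3 -174.8] z 72.4342806135828 142.0235254195481
```

```bash
python3 -m creep '{"linear":[[0.04,0.1,0],[0.04,0.1,1],[0.04,0.1,2],[0.04,0.1,2.4],[0.04,0.1,2.4]],"roll":[0,0,0,0,0]}'; python3 -m creep '{"linear":[[-0.5,-1,0],[-1,-2,0],[-1.5,-3,0],[-1.84,-3.9,0],[-1.84,-3.9,0]],"roll":[0,0,0,0,0]}'
python3 - <<'E'
from h import *
np.set_printoptions(precision=1,suppress=True)
o=manip.observe();p=o["tool_pos"];print(p,o["contact_force"])
for cam in ["scene","side"]:
    s=upright(p[0]+4,p[1]+6,84,200,cam); save(s,cam+"9.png")
w=read_camera("wrist");save(w,"w9.png")
a=cv2.imread("pics/scene9.png")[170:310,250:390];b=cv2.imread("pics/side9.png")[110:250,230:370]; 
cv2.imwrite("pics/c9.png",np.hstack([cv2.resize(x,(400,400),interpolation=cv2.INTER_CUBIC) for x in (a,b)]))
E
```

```text
time_s: 25.85
tool_pos: [542.8, -181.0, 195.7]
tcp_rot: [2.635, 1.704, 0.001]
contact_force: [0.5, -0.2, -0.6]
width: 29.6
finger_force: 33.5
time_s: 26.35
tool_pos: [494.2, -280.1, 192.6]
tcp_rot: [-2.64, -1.701, 0.005]
contact_force: [-0.7, 0.8, -0.7]
width: 29.7
finger_force: 33.4
[ 494.2 -280.1  192.6] [-0.7  0.8 -0.7]
scene 490 tilt deg x,y [1.6 1.6] axis xy at zmid [ 498.3 -273.2] z 87.19488801732736 198.67427570822
side 276 tilt deg x,y [-0.4  1.8] axis xy at zmid [ 497.6 -271.2] z 88.17095422340819 198.76051103036332
```

View pics/c9.png

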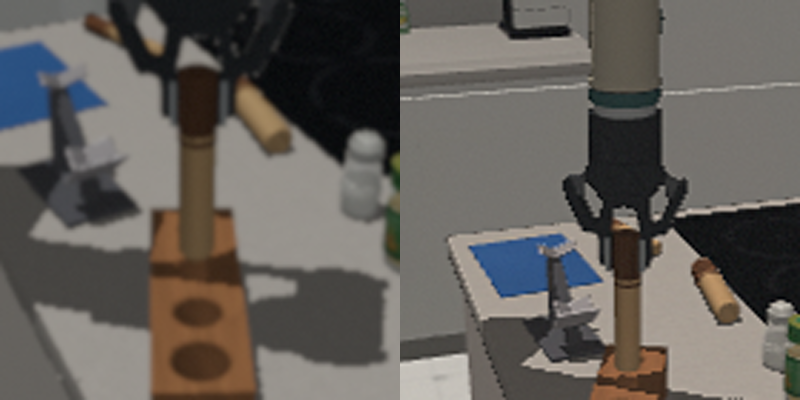

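```bash
python3 -m creep '{"linear":[[0.04,0.08,-0.2],[0.04,0.08,-0.4],[0.04,0.08,-0.6],[0.04,0.08,-0.7],[0.04,0.08,-0.8]],"roll":[0,0,0,0,0]}'; python3 -m creep '{"linear":[[0,0,-0.1],[0,0,-0.2],[0,0,-0.3],[0,0,-0.3],[0,0,-0.3]],"roll":[0,0,0,0,0]}'
python3 - <<'E'
from h import *
np.set_printoptions(precision=1,suppress=True)
o=manip.observe();p=o["tool_pos"];print(p,o["contact_force"],o["moment"])
for cam in ["scene","side"]: upright(p[0]+4,p[1]+6,70,195,cam)
E
```

```text
time_s: 27.0
tool_pos: [497.1, -275.2, 173.9]
tcp_rot: [-2.638, -1.706, 0.0]
contact_force: [-0.3, 0.1, -0.9]
width: 29.5
finger_force: 33.4
time_s: 27.5
tool_pos: [496.9, -275.4, 166.7]
tcp_rot: [-2.638, -1.706, 0.0]
contact_force: [-1.7, -0.2, -1.9]
width: 29.5
finger_force: 33.4
[ 496.9 -275.4  166.7] [-1.7 -0.2 -1.9] [ 0.1  0.2 -0. ]
scene 555 tilt deg x,y [1.7 1.6] axis xy at zmid [ 501.3 -267.8] z 73.20378860086478 192.20172427436717
side 299 tilt deg x,y [-0.8  1.5] axis xy at zmid [ 501.1 -268.1] z 72.67779507940028 193.14528210619426
```

```bash
python3 -m creep '{"linear":[[0,0,-0.1],[0,0,-0.2],[0,0,-0.3],[0,0,-0.4],[0,0,-0.4]],"roll":[0,0,0,0,0]}'
python3 - <<'E'
from h import *
np.set_printoptions(precision=1,suppress=True)
p=manip.observe()["tool_pos"]
for cam in ["scene","side"]:
    s=upright(p[0]+4,p[1]+6,70,185,cam); S=cloud(s);h=cv2.cvtColor(s["color"],cv2.COLOR_RGB2HSV)
    m=(s["range_z"]>0)&(np.hypot(S[...,0]-501,S[...,1]+270)<30)&(S[...,2]>70)&(h[...,1]>95)&(h[...,0]<25); k=S[m]; dark=h[...,2][m]
    for z in range(80,200,8):
        j=(k[:,2]>=z)&(k[:,2]<z+8)
        if j.any(): print(z,j.sum(),int(np.median(dark[j])),end="; ")
    print()
E
```

```text
time_s: 28.1
tool_pos: [496.9, -275.5, 156.3]
tcp_rot: [-2.638, -1.705, 0.001]
contact_force: [-0.5, -0.1, -1.8]
width: 29.3
finger_force: 33.3
scene 517 tilt deg x,y [1.4 1.6] axis xy at zmid [ 501.1 -267.4] z 73.64728918418528 184.67006565759795
80 36 92; 88 40 92; 96 38 91; 104 39 92; 112 38 90; 120 31 90; 128 32 91; 136 29 90; 144 32 69; 152 30 63; 160 35 40; 168 39 39; 176 40 39; 184 41 39; 192 44 39; 
side 270 tilt deg x,y [-1.6  1.9] axis xy at zmid [ 501.1 -268.1] z 74.14730593577303 181.35375986849022
80 19 102; 88 22 97; 96 18 102; 104 20 101; 112 17 101; 120 19 100; 128 22 100; 136 14 100; 144 19 69; 152 19 77; 160 18 47; 168 16 48; 176 19 48; 184 19 48; 192 21 49;
```

```bash
python3 -m creep '{"linear":[[0,0,-0.2],[0,0,-0.4],[0,0,-0.6],[0,0,-0.8],[0,0,-0.8]],"roll":[0,0,0,0,0]}';  python3 -m creep '{"linear":[[0,0,-0.1],[0,0,-0.2],[0,0,-0.3],[0,0,-0.3],[0,0,-0.3]],"roll":[0,0,0,0,0]}'; python3 -m creep '{"linear":[[0,0,-0.1],[0,0,-0.2],[0,0,-0.2],[0,0,-0.2],[0,0,-0.2]],"roll":[0,0,0,0,0]}'
```

```text
time_s: 28.7
tool_pos: [496.7, -275.6, 135.8]
tcp_rot: [-2.638, -1.705, 0.001]
contact_force: [-2.1, -1.6, -1.6]
width: 29.7
finger_force: 33.2
time_s: 29.2
tool_pos: [496.7, -275.6, 129.1]
tcp_rot: [-2.638, -1.706, 0.001]
contact_force: [-4.1, -2.2, -0.0]
width: 29.6
finger_force: 33.3
time_s: 29.7
tool_pos: [496.6, -275.8, 124.5]
tcp_rot: [2.638, 1.706, -0.002]
contact_force: [-4.6, -2.4, 2.6]
width: 29.1
finger_force: 33.6
```

```bash
python3 -m creep '{"linear":[[-0.05,-0.03,0],[-0.05,-0.03,-0.1],[-0.05,-0.03,-0.2],[-0.05,-0.03,-0.2],[-0.05,-0.03,-0.2]],"roll":[0,0,0,0,0]}';  python3 -m creep '{"linear":[[0,0,-0.1],[0,0,-0.2],[0,0,-0.2],[0,0,-0.2],[0,0,-0.2]],"roll":[0,0,0,0,0]}'
python3 - <<'E'
from h import *
np.set_printoptions(precision=1,suppress=True)
for cam in ["scene","side"]:
    s=read_camera(cam);S=cloud(s);h=cv2.cvtColor(s["color"],cv2.COLOR_RGB2HSV)
    m=(s["range_z"]>0)&(np.hypot(S[...,0]-501,S[...,1]+270)<30)&(S[...,2]>70)&(h[...,1]>95)&(h[...,0]<25); k=S[m]; d=h[...,2][m]
    print(cam,[(z,int(np.median(d[j]))) for z in range(90,200,6) for j in [(k[:,2]>=z)&(k[:,2]<z+6)] if j.any()])
E
```

```text
time_s: 30.2
tool_pos: [496.9, -276.9, 123.7]
tcp_rot: [2.634, 1.704, 0.003]
contact_force: [-7.8, -0.0, 22.6]
width: 29.6
finger_force: 36.7
time_s: 30.7
tool_pos: [497.4, -277.8, 123.4]
tcp_rot: [2.631, 1.702, 0.004]
contact_force: [-12.7, 2.1, 45.2]
width: 29.2
finger_force: 41.2
scene [(90, 93), (96, 91), (102, 92), (108, 85), (114, 69), (120, 61), (126, 41), (132, 40), (138, 40), (144, 39), (150, 40), (156, 40), (162, 39), (168, 38), (174, 38)]
side [(90, 99), (96, 102), (102, 99), (108, 101), (114, 66), (120, 84), (126, 48), (132, 47), (138, 48), (144, 47), (150, 48), (156, 48), (162, 48), (168, 44), (174, 42)]
```

```bash
python3 -m creep '{"linear":[[0,0,0.1],[0,0,0.3],[0,0,0.3],[0,0,0.3],[0,0,0.3]],"roll":[0,0,0,0,0]}' ; python3 -m creep '{"linear":[[0,0,0],[0,0,0],[0,0,0],[0,0,0],[0,0,0]],"roll":[0,0,0,0,0]}' 0 30; python3 -m creep '{"linear":[[0,0,0.6],[0,0,1.5],[0,0,3],[0,0,4],[0,0,5]],"roll":[0,0,0,0,0]}'; python3 -m creep '{"linear":[[0,1,0],[0,3,0],[0,4,0],[0,4,0],[0,4,0]],"roll":[0,0,0,0,0]}'
python3 - <<'E'
from h import *
np.set_printoptions(precision=1,suppress=True)
for cam in ["scene","side","wrist"]:
    s=read_camera(cam);S=cloud(s);h=cv2.cvtColor(s["color"],cv2.COLOR_RGB2HSV); save(s,cam+"10.png")
    m=(s["range_z"]>0)&(np.hypot(S[...,0]-501,S[...,1]+270)<40)&(S[...,2]>90)&(h[...,1]>80)&(h[...,0]<25); k=S[m]
    t=k[k[:,2]>k[:,2].max()-6]; print(cam,len(k),"ztop",np.percentile(k[:,2],[90,98,100]),"top ctr",t.mean(0),t.min(0),t.max(0))
upright(499,-272,70,165,"scene");upright(499,-272,70,165,"side")
a=cv2.imread("pics/scene10.png")[130:330,230:430];b=cv2.imread("pics/wrist10.png")
cv2.imwrite("pics/c10.png",np.hstack([cv2.resize(a,(360,360)),cv2.resize(b,(440,360))]))
E
```

```text
time_s: 31.3
tool_pos: [497.0, -276.9, 123.7]
tcp_rot: [2.636, 1.704, 0.002]
contact_force: [-4.9, -1.1, 14.5]
width: 29.6
finger_force: 35.9
time_s: 31.8
tool_pos: [496.0, -276.0, 121.4]
tcp_rot: [-2.638, -1.705, -0.0]
contact_force: [0.0, -0.1, 0.5]
width: 85.6
finger_force: 0.0
time_s: 32.3
tool_pos: [496.1, -276.2, 248.1]
tcp_rot: [2.638, 1.705, 0.001]
contact_force: [0.6, -0.1, -0.2]
width: 85.7
finger_force: 0.0
time_s: 32.8
tool_pos: [496.1, -176.2, 247.0]
tcp_rot: [2.636, 1.707, 0.0]
contact_force: [1.2, -1.1, 0.4]
width: 85.3
finger_force: 0.0
scene 402 ztop [172.2 173.4 174. ] top ctr [ 497.1 -276.2  172.1] [ 484.7 -286.6  168.3] [ 510.5 -259.3  174. ]
side 240 ztop [172.2 173.6 174.8] top ctr [ 497.9 -276.2  172.1] [ 485.4 -287.8  168.9] [ 511.7 -259.2  174.8]
wrist 1845 ztop [171.5 172.  172.6] top ctr [ 498.3 -268.4  170.8] [ 482.6 -285.8  166.6] [ 513.4 -253.8  172.6]
scene 400 tilt deg x,y [ 1.2 -1.3] axis xy at zmid [ 498.7 -271.8] z 72.29317431577041 162.59180590323567
side 249 tilt deg x,y [-1.3 -1.5] axis xy at zmid [ 498.5 -271.6] z 73.07027454876645 162.97780470229625
```

View pics/c10.png

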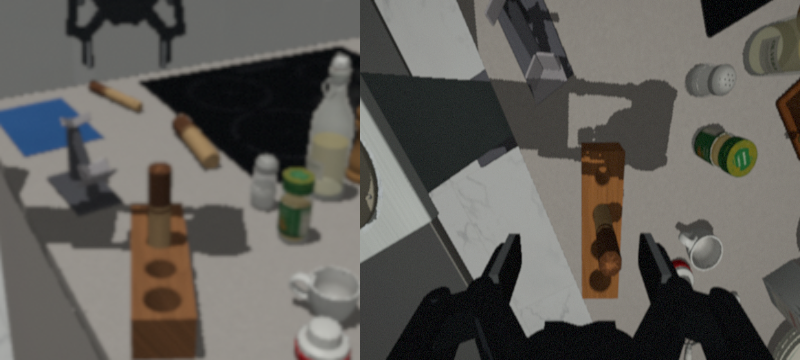

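The picture shows the rod standing upright, dark head up at (160,175), in the second hole of the block (the 30 mm one). Its top is at 172 mm, so it is fully down. The gripper is clear and the other things stand as before.

```bash
python3 -c "
from station import order; print(order.finish_job())"
```

```text
the job is handed in; nothing more can be done
None
```

The middle rod (30 mm) was laid on the sloped rest and let go. I then took it again by the head, and it now stands head up and fully down in the 30 mm hole. The job was handed in after about 33 s on the robot's clock, and nothing else was moved.

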